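Rock a bevel-lapping holder to its angle mark on the crowned lap and hold it

ROBOT

A 6-joint arm with a two-finger parallel gripper is mounted at the origin on the work surface. World frame = base frame: x ahead of the robot, y to its left, z up, the work surface at z = 0. Lengths are in m, angles in rad, forces in N, time in s.
With the tool pointing down it reaches from about 0.3 to 0.95 m from the base axis. Payload 3.1 kg.
Tool frame: the origin (TCP) lies midway between the tips of the shut fingers; the grasp point (between the pads) lies 19 mm behind it (robot.grasp_offset is the z of the grasp point in the tool frame, in m); z points along the fingers, y is the line along which they close (so a half turn about z gives the same grasp; the last joint's range is limited). The gripper opens to 85 mm and grips with 20 to 120 N. Pads are 22 mm wide; open, the fingers measure 114 mm over their backs; the gripper's body (76 mm by 85 mm) begins 54 mm behind the grasp point. The pads swing forward as they close: fully open they stand 13 mm farther back than shut.
Start: joints at [1.24, 0.308, 1.634, -0, 1.2, -0.07], TCP at [0.161, 0.604, 0.231] pointing down, gripper open.
Joint ranges: [-3.06, 3.06], [-0.79, 1.96], [0.05, 2.63], [-1.19, 4.34], [0.05, 2.64], [-2.94, 2.94]. Speed limits (rad/s): [2.79, 2.79, 3.14, 3.14, 3.14, 3.14].

INTERFACE

Orientations are given as a rotation vector (axis times angle).
In Python, from cell import robot gives the robot as it stands.
- The arm moves only by the tool arm_command, never from a script. Its argument "moves" is a list of rows, each a list of 3 entries, a list of its own where there are three numbers: the closure, from -1 (fully open) to 1 (shut), then the shift along the world's x, y, z in units of 50 mm (1.0 is 50 mm), then the turn, a rotation vector about the world's x, y, z in units of 6 degrees (1.0 is 6 degrees). A call has exactly 8 rows; each row is the pose to reach, as a shift and turn from the pose commanded when the call began; what a row does not reach only later rows make up. A row lasts 1/10 s, in which the tool goes at most 50 mm and 8.59 degrees, less where a joint would pass 70% of its speed; a pose out of reach is approached as far as the arm can. A call with a gripper value outside its range is refused whole. The fingers move at their own pace and stop on an object; the grip force is fixed at half the most. Time passes only in rows, so rows that repeat a pose let the fingers close, or fill a call up. It gives the time, the measured TCP pose, the force, the opening and the grip force at its end, in the units of the state.
- robot.sense(): the state, without advancing time (a new reading comes with each control period).
- robot.get_image(name): name is "scene" or "side" or "wrist"; returns the picture (480x640x3 uint8, red, green, blue); there is no depth.
- robot.camera_info(name): a dict with "K" (3x3 intrinsics, pixels), "k1" (the pictures are not rectified: a ray, as slopes to the right and down, at radius r is drawn at 1 + k1 r^2 times it, then the intrinsics apply), "extrinsics" (4x4, takes a point from camera to world coordinates). Camera axes: x right, y up, looking along -z (the intrinsics and any distortion apply to the point x, -y, -z); pixel columns grow to the right and rows downward; lengths in m; the calibration is good to about 2 mm. A picture is of the moment at which its call begins: read the wrist's pose just before it. camera_info takes no time and is no camera call; for the wrist camera it gives the pose at the moment of the call.
- robot.job_done(): hands the job in; it is judged then, once.
Trained networks look in the newest picture that a camera, given by its name, has taken for a name from the list of things; names that differ only in an ending like _2 or _b are one class to them, and where a whole thing is asked for, a point or a joint stands for the part that bears it (a point fixed in the world has none). Each returns a list of dicts, best first, with "p" (0 to 1); they miss things now and then, are a little off and sometimes report something else, mostly with a low value. They report only what shows in the picture. A call takes as long as a camera call. They do not tell look-alikes from the thing itself.
- robot.regions_of(thing, camera): "region" (480x640 bool, what is visible of it) and "rect" ([left, top, right, bottom] in pixels, round what is visible of it).
The state is a dict: "t": time; "qpos": joint angles; "qvel": joint speeds; "effort": joint torques, N m; "tool_pos": TCP position; "orientation": TCP orientation; "ft_force": force on the tool from outside, world axes, zero at the start; "ft_torque": the same for the moment, N m; "gripper_width": opening from 0.0 (shut) to 1.0 (fully open); "gripper_force": force on a finger pad.
Only numpy, scipy, OpenCV 4.12 (cv2) and the standard library are available. Lean on these libraries where they do the work, as an engineer would, in place of code of your own. Each camera call takes 0.05 s, during which the arm holds its last target. There are 200 camera calls.

TASK

Lift the yellow angle-gauge holder out of its stand and set its copper specimen square and upright on the middle of the crowned steel lap, so that the cushioned lap just gives under it. Then, keeping the dial face plumb and the pressure light (the lap giving a little but not down to its stop), rock the holder over on the lap until the swinging needle settles on the red mark, and finish while still holding it there in the gripper. Leave the other things on the bench alone.

Things in the scene. Friction and masses are not known exactly. Their poses are not given: they have to be found in the camera images.
- holder: Hand-held bevel-lapping holder with a pendulum dial gauge, 184 mm tall, about 0.4 kg, loose, upright in the stand at first. Origin: middle of the specimen's underside; z up through the handle, x out of the dial face (at first towards +x or up to 50 degrees from it to -y), y across the dial. Lowest: copper specimen 20 (x) x 40 (y) x 12 mm high; then steel foot 26 x 46 mm, z 12 to 26 mm.
- handle (a point): Middle of the grip on the holder's z axis, 158 mm above the specimen's underside. Aluminium handle 24 (x) x 30 (y) mm, z 132 to 184 mm in the holder's frame, gripped from above across its 30 mm (y) width. Below it a shoulder 24 x 60 mm, z 126 to 134 mm.
- dial (a point): Needle pivot, in the middle of the dial, 76 mm above the specimen's underside and 12 mm in front (+x). The white dial, 90 mm across with ticks every 10 degrees over its upper half, lies under a sealed clear cover in the yellow gauge body, 100 mm wide (y), z 26 to 126 mm, x -11 to +8 mm (cover to 16 mm).
- specimen_face (a point): Middle of the flat underside of the copper specimen (the holder's origin).
- needle (a joint): Angle (rad) of the black gravity needle, about the holder's x axis (right-handed); 0 is along the holder's +z. A bob below the pivot keeps the needle pointing straight up, so rolling the holder by r about its x axis makes this read -r. It swings about 3 times a second and settles in about 1.5 s.
- mark (a joint): Angle (rad) of the red mark, same axis and zero as the needle; positive lies towards the holder's -y side. Preset between 0.21 and 0.52 (12 to 30 degrees), fixed for the run. The needle is on the mark when both joints read the same: the holder rolled by minus this value about its x axis, its top leaning to its +y side.
- needle_tip (a point): Tip of the needle, 36 mm from its pivot.
- mark_tip (a point): Inner tip of the red mark, 36 mm from the needle's pivot, in the plane of the needle; coincides with the needle tip when the needle is on the mark.
- stand: Fixed white plastic stand 80 (x) x 120 (y) x 32 mm high, origin under its centre. A rectangular pocket 32.5 (x) x 52.5 (y) mm, 22 mm deep, in the middle of its top takes the holder's foot; the specimen rests on the pocket floor, 10 mm above the bench.
- lap_base: Fixed round grey cast base of the lap, 124 mm across, with a 68 mm neck and a black rubber buffer above it; origin under its centre on the bench. The lap sits on top, on the same vertical axis.
- lap_crown (a point): Highest point of the steel lap, in its middle, 83 mm above the bench when unloaded. The lap is a 90 mm disc whose top is a shallow dome of 150 mm radius.
- lap (a joint): How far the lap has been pressed down on its rubber buffer (m): 0 unloaded, stop at 0.007. It starts to give at about 0.4 N and then takes about 1.5 N per mm (about 11 N at the stop).
- offcut: Loose aluminium profile offcut, 160 (x) x 40 x 40 mm high; leave alone.
- rinse: Loose white rinse bottle with red cap, 64 mm across, 150 mm high; leave alone.
- paste: Loose small white jar with blue lid, 48 mm across, 45 mm high; leave alone.
- paste2: Loose small white jar with green lid, 48 mm across, 45 mm high; leave alone.
- dish: Loose shallow steel dish, 90 mm across, 16 mm high; leave alone.
- driver: Loose screwdriver with orange handle, lying flat; leave alone.
- wrench: Loose steel wrench, lying flat; leave alone.
Things that resemble listed ones, but are neither listed nor needed, are in the scene too. Leave any pink look-alike of the stand alone. There is more than one size of the holder; the one meant has the size given above.

How it is judged:
By the outcome, as a careful person would: the job done as asked, in the order asked, and still so for the second after the job is handed in, while the arm keeps its last pose, push and grip.
It also fails if it takes over 48 s, if anything falls off the work surface, if the arm or the gripper's body presses on something with over 40 N, if the wrist force passes 120 N, or if a joint passes its speed limit or range.

## Working session

There is one attempt and no reset: what is moved stays moved. The work goes in short steps, Python scripts to look and compute and a tool call to move; the robot and the scene stay as the last step left them, time stands still between calls to the robot, and variables do not carry over. Pictures are saved under pics/ and viewed, at most 10 in all, crops included, and the job is handed in when it is done.

Besides the shell and the picture viewer there is one more tool, called by a JSON object that holds its "op" and its "data". arm_command: Moves the arm, as the interface text tells. Its arguments: {"type":"object","properties":{"moves":{"type":"array"}},"required":["moves"]}

```bash
ls; mkdir -p pics; python3 - <<'E'
from cell import robot
import cv2,numpy as np
s=robot.sense();print({k:np.round(v,3).tolist() for k,v in s.items()})
for c in ("scene","side"):
    im=robot.get_image(c);cv2.imwrite(f"pics/{c}0.png",im[:,:,::-1])
    i=robot.camera_info(c);print(c,np.round(i["K"],1).tolist(),i["k1"],np.round(i["extrinsics"],3).tolist())
    for th in ("holder","stand","lap","lap_base"):
        print(th,[(round(d["p"],2),d["rect"],int(d["region"].sum())) for d in robot.regions_of(th,c)])
print(robot.grasp_offset)
E
```

```text
pics
{'t': 0.0, 'qpos': [1.24, 0.309, 1.635, 0.0, 1.2, -0.07], 'qvel': [-0.001, -0.0, 0.001, 0.0, -0.001, 0.003], 'effort': [0.0, -41.526, -27.666, -0.0, 0.01, -0.0], 'tool_pos': [0.161, 0.603, 0.23], 'orientation': [-0.408, -3.114, 0.004], 'ft_force': [0.458, 0.724, 0.487], 'ft_torque': [0.018, -0.008, -0.024], 'gripper_force': 0.0, 'gripper_width': 1.001}
scene [[475.9, 0.0, 315.3], [0.0, 475.9, 239.6], [0.0, 0.0, 1.0]] -0.08772405237211035 [[-0.817, -0.499, 0.29, 0.963], [0.577, -0.695, 0.43, 0.626], [-0.013, 0.519, 0.855, 1.323], [0.0, 0.0, 0.0, 1.0]]
holder [(0.9, [264.6, 151.0, 286.5, 178.7], 384), (0.87, [281.7, 167.6, 300.9, 212.0], 598)]
stand [(0.96, [231.6, 208.3, 267.7, 248.6], 913)]
lap [(0.82, [329.7, 274.0, 361.1, 304.4], 741)]
lap_base [(0.67, [326.6, 273.2, 362.3, 323.3], 1413)]
side [[613.7, 0.0, 335.0], [0.0, 613.7, 243.3], [0.0, 0.0, 1.0]] 0.03785641622360708 [[-0.999, 0.001, -0.036, 0.478], [-0.028, -0.633, 0.774, 1.256], [-0.022, 0.774, 0.632, 1.162], [0.0, 0.0, 0.0, 1.0]]
holder [(0.7, [342.7, 181.3, 354.7, 234.5], 568), (0.62, [350.3, 170.6, 363.4, 211.8], 378)]
stand [(0.95, [333.4, 217.9, 363.1, 251.5], 717), (0.72, [274.8, 215.6, 311.2, 250.5], 1000)]
lap [(0.58, [299.7, 297.4, 339.2, 326.0], 869)]
lap_base [(0.97, [293.6, 294.8, 346.1, 347.5], 2000)]
-0.0187
```

View images.

View pics/scene0.png

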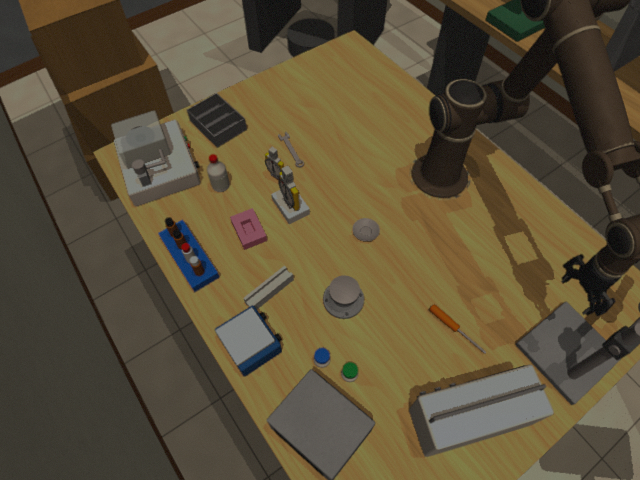

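View pics/side0.png

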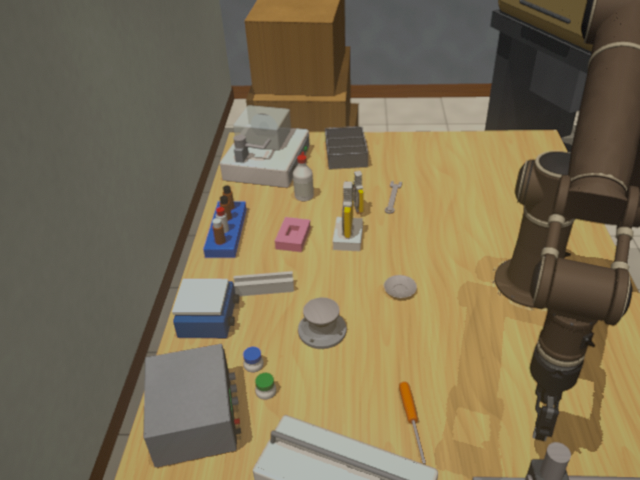

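Candidates for the holder are scene (291,190), which stands in the white stand, and scene (275,165), which is behind it (side 347,208 and 357,190). The only stand look-alike is the pink one at scene (248,228). Next I'll take a close crop and measure.

```bash
cat > h.py <<'E'
from cell import robot
import cv2,numpy as np
from scipy.spatial.transform import Rotation as R
from scipy.optimize import least_squares
def proj(c,P,info=None):
    i=info or robot.camera_info(c);E=np.array(i["extrinsics"]);K=np.array(i["K"])
    p=(np.atleast_2d(P)-E[:3,3])@E[:3,:3]
    s=np.c_[p[:,0],-p[:,1]]/-p[:,2:]
    s=s*(1+i["k1"]*(s**2).sum(1,keepdims=True))
    return s*[K[0,0],K[1,1]]+[K[0,2],K[1,2]]
def ray(c,uv,info=None):
    i=info or robot.camera_info(c);E=np.array(i["extrinsics"]);K=np.array(i["K"])
    d=(np.array(uv)-[K[0,2],K[1,2]])/[K[0,0],K[1,1]];s=d.copy()
    for _ in range(20): s=d/(1+i["k1"]*(s@s))
    return E[:3,3],E[:3,:3]@np.array([s[0],-s[1],-1])
def atz(c,uv,z,info=None):
    o,d=ray(c,uv,info);return o+d*(z-o[2])/d[2]
def tri(a,b):
    (o,d),(p,e)=a,b;t=np.linalg.lstsq(np.c_[d,-e],p-o,rcond=None)[0]
    q,r=o+t[0]*d,p+t[1]*e;return (q+r)/2,np.linalg.norm(q-r)
E
python3 - <<'E'
from h import *
A=cv2.imread("pics/scene0.png")[140:230,225:315];B=cv2.imread("pics/side0.png")[165:255,310:400]
cv2.imwrite("pics/crop0.png",np.hstack([cv2.resize(x,(400,400),interpolation=cv2.INTER_CUBIC) for x in (A,B)]))
print("handle tops tri: main",tri(ray("scene",(287.5,171)),ray("side",(348,184))))
print("other",tri(ray("scene",(272,152)),ray("side",(358,174))))
# stand & lap using silhouettes
print("lap crown", atz("scene",(345.4,289.2),.078),atz("side",(319.5,312),.078))
for c,a in(("scene",(249,228)),("scene",(291,206)),("side",(348,234))): print(atz(c,a,.03))
E
```

```text
handle tops tri: main (array([ 0.50528151, -0.19291327,  0.19320516]), np.float64(0.0035386430334547942))
other (array([ 0.47760022, -0.33408173,  0.13451893]), np.float64(0.0055988846607050915))
lap crown [0.56611069 0.18701916 0.078     ] [0.5704101  0.19582722 0.078     ]
[ 0.67291552 -0.18509736  0.03      ]
[ 0.51413729 -0.17785485  0.03      ]
[ 0.50520689 -0.17345058  0.03      ]
```

View pics/crop0.png

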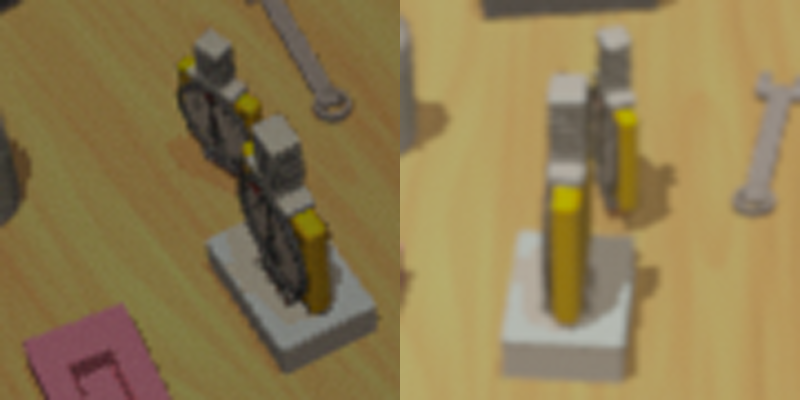

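The holder in the white stand has its handle top at z≈0.193, which matches 10+184 mm, so it is the right one. The one behind is only 0.135 m tall. Next I'll get the yaw from the stand corners.

```bash
python3 - <<'E'
from h import *
f=lambda c,o,p:atz(c,np.array(o)+np.array(p)*90/400,.032)
L,F,Rr=[f("scene",(225,140),p) for p in((208,240),(287,345),(378,308))]
l,r,bl,br=[f("side",(310,165),(p[0]-400,p[1])) for p in((518,233),(633,235),(503,345),(627,347))]
for n,a,b in(("LF",L,F),("FR",F,Rr),("lr",l,r),("bl-br",bl,br),("l-bl",l,bl),("r-br",r,br)):
    d=b-a;print(n,np.linalg.norm(d).round(3),np.degrees(np.arctan2(d[1],d[0])).round(1))
print("c",(L+Rr)/2,(l+r+bl+br)/4)
print(R.from_rotvec(robot.sense()["orientation"]).as_matrix().round(3))
i=robot.camera_info("wrist");T=np.eye(4);s=robot.sense();T[:3,:3]=R.from_rotvec(s["orientation"]).as_matrix();T[:3,3]=s["tool_pos"]
print((np.linalg.inv(T)@i["extrinsics"]).round(3),i["K"])
E
```

```text
LF 0.115 87.8
FR 0.074 170.7
lr 0.079 178.3
bl-br 0.081 178.6
l-bl 0.123 86.9
r-br 0.122 87.8
c [ 0.5055701  -0.19231128  0.032     ] [ 0.5044414  -0.19053288  0.032     ]
[[-0.966  0.258 -0.   ]
 [ 0.258  0.966 -0.   ]
 [-0.    -0.    -1.   ]]
[[ 0.001  0.962  0.273  0.07 ]
 [ 1.    -0.001 -0.001 -0.001]
 [-0.001  0.273 -0.962 -0.143]
 [ 0.     0.     0.     1.   ]] [[342.53433345   0.         315.1468848 ]
 [  0.         342.53433345 239.83576986]
 [  0.           0.           1.        ]]
```

{"op": "arm_command", "data": {"moves": [[-1,[0.4,-0.8,0.3],[0,0,0.3]],[-1,[0.8,-1.6,0.6],[0,0,0.6]],[-1,[1.2,-2.5,0.9],[0,0,0.9]],[-1,[1.6,-3.4,1.2],[0,0,1.2]],[-1,[2.0,-4.3,1.4],[0,0,1.5]],[-1,[2.4,-5.2,1.4],[0,0,1.8]],[-1,[2.8,-6.1,1.4],[0,0,2.0]],[-1,[3.2,-7.0,1.4],[0,0,2.2]]]}}

```text
t: 1.3
tool_pos: [0.3213, 0.253, 0.3019]
orientation: [0.045, 3.14, 0.001]
ft_force: [0.9, 0.0, 0.5]
gripper_width: 1.005
gripper_force: 0.0
```

{"op": "arm_command", "data": {"moves": [[-1,[0.4,-0.9,0],[0,0,0]],[-1,[0.8,-1.8,0],[0,0,0]],[-1,[1.2,-2.7,0],[0,0,0]],[-1,[1.6,-3.6,0],[0,0,0]],[-1,[2.0,-4.5,0],[0,0,0]],[-1,[2.4,-5.4,0],[0,0,0]],[-1,[2.8,-6.3,0],[0,0,0]],[-1,[3.2,-7.2,0],[0,0,0]]]}}

```text
t: 2.1
tool_pos: [0.4814, -0.1075, 0.3017]
orientation: [0.049, 3.14, -0.0]
ft_force: [0.7, 0.5, 1.1]
gripper_width: 1.002
gripper_force: 0.0
```

{"op": "arm_command", "data": {"moves": [[-1,[0.2,-0.8,0],[0,0,0]],[-1,[0.48,-1.7,0],[0,0,0]],[-1,[0.48,-1.7,0],[0,0,0]],[-1,[0.48,-1.7,0],[0,0,0]],[-1,[0.48,-1.7,0],[0,0,0]],[-1,[0.48,-1.7,0],[0,0,0]],[-1,[0.48,-1.7,0],[0,0,0]],[-1,[0.48,-1.7,0],[0,0,0]]]}}

```text
t: 2.9
tool_pos: [0.5048, -0.1894, 0.3015]
orientation: [0.045, 3.141, -0.0]
ft_force: [-0.7, 0.1, 0.9]
gripper_width: 0.996
gripper_force: 0.0
```

```bash
python3 - <<'E'
from h import *
s=robot.sense();i=robot.camera_info("wrist")
im=robot.get_image("wrist");print(s["tool_pos"],s["qpos"],s["t"])
P=[]
def box(x0,x1,y0,y1,z):return [(x,y,z) for x,y in((x0,y0),(x1,y0),(x1,y1),(x0,y1))]
a=np.radians(-2);Rz=np.array([[np.cos(a),-np.sin(a),0],[np.sin(a),np.cos(a),0],[0,0,1]])
for b in(box(-.012,.012,-.015,.015,.194),box(-.012,.012,-.03,.03,.144),box(-.04,.04,-.06,.06,.032),box(-.011,.008,-.05,.05,.136)):
    q=proj("wrist",np.array(b)@Rz.T+[.505,-.192,0],i);print(q.round(0).tolist());cv2.polylines(im,[q.round().astype(np.int32)],True,(255,0,255),1)
cv2.imwrite("pics/w1.png",im[:,:,::-1])
E
```

```text
[ 0.50481283 -0.18942904  0.30154096] [-4.39766993e-01  8.24367577e-02  1.75859019e+00  2.69850995e-05
  1.30015544e+00 -1.98160601e+00] 2.9
[[292.0, 223.0], [293.0, 253.0], [332.0, 253.0], [332.0, 223.0]]
[[279.0, 210.0], [280.0, 236.0], [346.0, 236.0], [346.0, 210.0]]
[[263.0, 169.0], [265.0, 234.0], [361.0, 234.0], [364.0, 169.0]]
[[258.0, 209.0], [259.0, 229.0], [367.0, 230.0], [368.0, 210.0]]
```

View pics/w1.png

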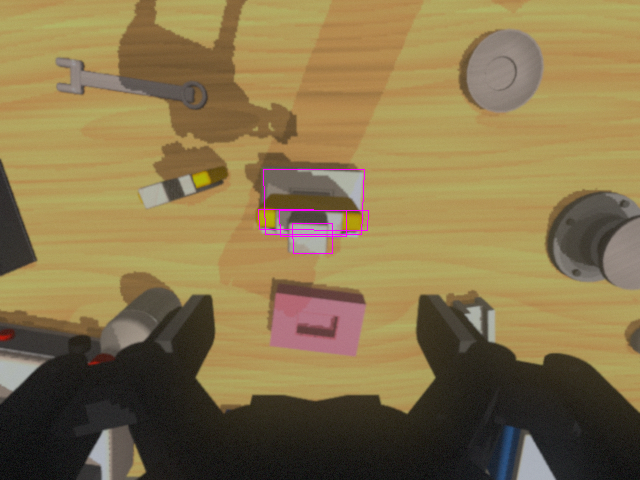

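The wrist picture shows the model outline lying on the handle at (310,238) and the body at (262–362, 219) to within about 3 px, so the pose is confirmed. I'll descend and grip.

{"op": "arm_command", "data": {"moves": [[-1,[0,-0.07,-0.7],[0,0,0]],[-1,[0,-0.07,-1.4],[0,0,0]],[-1,[0,-0.07,-2.1],[0,0,0]],[-1,[0,-0.07,-2.6],[0,0,0]],[-1,[0,-0.07,-2.9],[0,0,0]],[-1,[0,-0.07,-3.09],[0,0,0]],[-1,[0,-0.07,-3.09],[0,0,0]],[-1,[0,-0.07,-3.09],[0,0,0]]]}}

```text
t: 3.75
tool_pos: [0.5058, -0.1943, 0.1479]
orientation: [0.048, 3.139, -0.001]
ft_force: [0.1, 0.6, -0.2]
gripper_width: 0.997
gripper_force: 0.0
```

{"op": "arm_command", "data": {"moves": [[1,[0,0,0],[0,0,0]],[1,[0,0,0],[0,0,0]],[1,[0,0,0],[0,0,0]],[1,[0,0,0],[0,0,0]],[1,[0,0,0],[0,0,0]],[1,[0,0,0],[0,0,0]],[1,[0,0,0],[0,0,0]],[1,[0,0,0],[0,0,0]]]}}

```text
t: 4.55
tool_pos: [0.5055, -0.1944, 0.1476]
orientation: [0.048, 3.14, -0.002]
ft_force: [-0.6, -1.8, 5.5]
gripper_width: 0.348
gripper_force: 59.8
```

```bash
python3 - <<'E'
from h import *
s=robot.sense();print(s["ft_force"],s["ft_torque"],s["tool_pos"])
i=robot.camera_info("scene");im=robot.get_image("scene")
# lap fit: base top/ crown circles vs regions in both cams
m={}
for c in("scene","side"):
    if c=="side": robot.get_image(c)
    for th in("lap","lap_base"):
        r=robot.regions_of(th,c)
        if r: m[c,th]=r[0]["region"];print(c,th,r[0]["p"],r[0]["rect"])
t=np.linspace(0,2*np.pi,60)
disc=lambda x,y,r,z:np.c_[x+r*np.cos(t),y+r*np.sin(t),0*t+z]
def sil(c,th,x,y):
    if th=="lap": P=np.vstack([disc(x,y,.045,.076),disc(x,y,.045,.068),disc(x,y,.02,.0817)])
    else:P=np.vstack([disc(x,y,.062,0),disc(x,y,.062,.012),disc(x,y,.045,.076)])
    q=proj(c,P);return q.min(0),q.max(0)
def cost(v):
    o=[]
    for (c,th),mm in m.items():
        ys,xs=np.nonzero(mm);a,b=sil(c,th,*v)
        o+=[a[0]-xs.min(),b[0]-xs.max()-1,b[1]-ys.max()-1,a[1]-ys.min()]
    return np.array(o)
s=least_squares(cost,[.567,.19],loss="soft_l1");print(s.x,cost(s.x).round(1))
E
```

```text
[-0.64940112 -1.82971838  5.52606693] [-0.26732095  0.03322739 -0.0213326 ] [ 0.50552702 -0.19440346  0.14757139]
scene lap 0.63 [328.6, 274.1, 361.0, 306.1]
side lap 0.71 [300.1, 296.3, 339.0, 325.1]
side lap_base 0.85 [299.4, 295.1, 348.4, 350.4]
[0.56655652 0.18653232] [ 0.5  0.8 -0.  -0.5  0.1 -0.5 -0.5 -0.9 -0.3 -0.3  0.6  0.1]
```

{"op": "arm_command", "data": {"moves": [[1,[0,0,0.2],[0,0,0]],[1,[0,0,0.5],[0,0,0]],[1,[0,0,0.9],[0,0,0]],[1,[0,0,1.4],[0,0,0]],[1,[0,0,2.0],[0,0,0]],[1,[0,0.4,2.6],[0,0,0.5]],[1,[0,1.0,3.2],[0,0,1.3]],[1,[0,1.6,3.8],[0,0,2.2]]]}}

```text
t: 5.65
tool_pos: [0.5034, -0.1126, 0.3373]
orientation: [0.317, -3.123, -0.003]
ft_force: [0.5, -0.7, -4.5]
gripper_width: 0.347
gripper_force: 59.6
```

{"op": "arm_command", "data": {"moves": [[1,[0,0.7,0.5],[0,0,0.9]],[1,[0,1.4,1.0],[0,0,1.8]],[1,[0,2.1,1.5],[0,0,2.7]],[1,[0,2.8,2.0],[0,0,3.6]],[1,[0,3.6,2.5],[0,0,4.5]],[1,[0,4.4,3.0],[0,0,5.4]],[1,[-0.2,5.2,3.4],[0,0,6.2]],[1,[-0.4,6.0,3.8],[0,0,7.0]]]}}

```text
t: 6.45
tool_pos: [0.4832, 0.1876, 0.527]
orientation: [1.417, -2.801, -0.001]
ft_force: [1.5, 0.3, -4.9]
gripper_width: 0.346
gripper_force: 59.6
```

{"op": "arm_command", "data": {"moves": [[1,[-0.3,0.8,0.3],[0,0,0.5]],[1,[-0.6,1.6,0.6],[0,0,1.0]],[1,[-0.9,2.4,0.9],[0,0,1.4]],[1,[-1.2,3.2,1.2],[0,0,1.7]],[1,[-1.5,4.0,1.4],[0,0,2.0]],[1,[-1.8,4.8,1.4],[0,0,2.0]],[1,[-2.1,5.6,1.4],[0,0,2.0]],[1,[-2.4,6.4,1.4],[0,0,2.0]]]}}

```text
t: 7.25
tool_pos: [0.3631, 0.5071, 0.5961]
orientation: [1.697, -2.64, 0.001]
ft_force: [0.2, -0.5, -4.4]
gripper_width: 0.341
gripper_force: 59.6
```

{"op": "arm_command", "data": {"moves": [[1,[0,0.7,0],[0,0,0]],[1,[0,1.4,0],[0,0,0]],[1,[0,2.1,0],[0,0,0]],[1,[0,2.5,0],[0,0,0]],[1,[0,2.8,0],[0,0,0]],[1,[0,2.8,0],[0,0,0]],[1,[0,2.8,0],[0,0,0]],[1,[0,2.8,0],[0,0,0]]]}}

```text
t: 8.05
tool_pos: [0.3648, 0.645, 0.5971]
orientation: [1.697, -2.643, 0.001]
ft_force: [0.4, -0.5, -4.5]
gripper_width: 0.35
gripper_force: 59.9
```

{"op": "arm_command", "data": {"moves": [[1,[0,0,0],[0,0,0]],[1,[0,0,0],[0,0,0]],[1,[0,0,0],[0,0,0]],[1,[0,0,0],[0,0,0]],[1,[0,0,0],[0,0,0]],[1,[0,0,0],[0,0,0]],[1,[0,0,0],[0,0,0]],[1,[0,0,0],[0,0,0]]]}}

```text
t: 8.85
tool_pos: [0.3648, 0.6462, 0.5967]
orientation: [1.699, -2.643, 0.0]
ft_force: [0.4, 0.2, -4.9]
gripper_width: 0.347
gripper_force: 59.9
```

```bash
cat >> h.py <<'E'
def holder(s,dz=.1376):
    T=R.from_rotvec(s["orientation"]).as_matrix()
    H=np.c_[-T[:,0],T[:,1],-T[:,2]]   # holder x = -tool x, z up
    return H,s["tool_pos"]-H[:,2]*dz
def circ(s,r,x=.012,n=90,a0=0,a1=2*np.pi):
    H,o=holder(s);a=np.linspace(a0,a1,n)
    return o+np.c_[0*a+x,-r*np.sin(a),.076+r*np.cos(a)]@H.T
E
python3 - <<'E'
from h import *
s=robot.sense();print(s["t"],s["qpos"].round(2));H,o=holder(s);print(H.round(3),o)
ims=[]
for c in("side","scene"):
    I=np.mean([robot.get_image(c).astype(float) for _ in range(4)],0)
    np.save(f"pics/m_{c}.npy",I)
    q=proj(c,circ(s,.0));print(c,q[0],(proj(c,circ(s,.045))).min(0),proj(c,circ(s,.045)).max(0))
    w=55;u,v=q[0].round().astype(int)
    A=cv2.resize(I[v-w:v+w,u-w:u+w].clip(0,255).astype(np.uint8),(400,400),interpolation=cv2.INTER_CUBIC)
    ims.append(A)
    for r in(.036,.045):
        p=((proj(c,circ(s,r))-[u-w,v-w]+.5)*400/(2*w)).round().astype(np.int32)
        for k in p[::3]: cv2.circle(A,k.tolist(),1,(255,0,255),-1)
cv2.imwrite("pics/dial1.png",np.hstack(ims)[:,:,::-1])
E
```

```text
8.85 [ 1.    0.54  0.6  -0.    2.   -1.72]
[[ 0.415 -0.91   0.   ]
 [ 0.91   0.415  0.   ]
 [-0.     0.     1.   ]] [0.36483902 0.64615566 0.45909042]
side [434.91397494 320.13246299] [404.53353455 294.96490154] [466.67567071 344.22891763]
scene [597.88377005 313.7029365 ] [573.37500595 302.51915713] [622.79747753 324.09538814]
```

View pics/dial1.png

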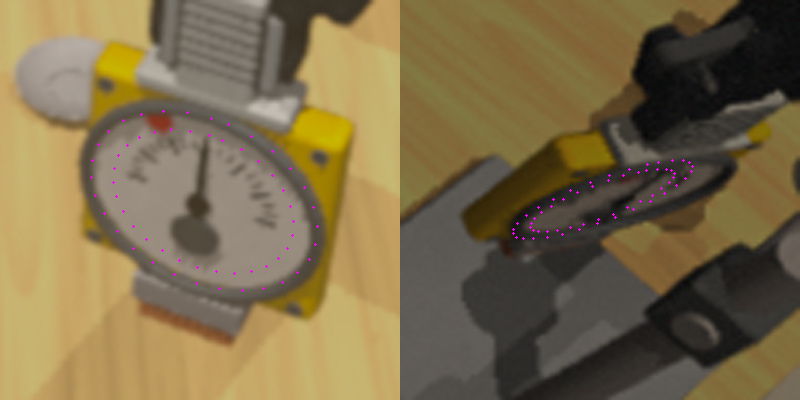

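```bash
cat >> h.py <<'E'
def polar(c,I,s,off,A,Rr,x=.012):
    H,o=holder(s);a,r=np.meshgrid(A,Rr)
    P=o+np.c_[0*a.ravel()+x,-(r*np.sin(a)).ravel(),.076+(r*np.cos(a)).ravel()]@H.T
    q=(proj(c,P)+off).astype(np.float32).reshape(*a.shape,2)
    return cv2.remap(I.astype(np.float32),q[...,0],q[...,1],cv2.INTER_CUBIC)
def fitoff(c,I,s):
    A=np.linspace(0,2*np.pi,180);best=[]
    for du in np.arange(-5,5.1,.25):
        for dv in np.arange(-5,5.1,.25):
            p=polar(c,I,s,(du,dv),A,np.array([.042,.048])).mean(2)
            best.append(((p[0]-p[1]).mean()-p[0].std(),du,dv))
    return max(best)
def angles(c,I,s,off):
    A=np.radians(np.arange(-60,60,.25))
    p=polar(c,I,s,off,A,np.arange(.036,.0435,.0005));red=(p[...,0]-p[...,1:].max(2)).clip(0).sum(0)
    red=(red-red.max()*.3).clip(0)
    n=polar(c,I,s,off,A,np.arange(.016,.026,.0005)).mean(2).mean(0);d=(np.percentile(n,70)-n).clip(0);k=d.argmax();d[np.abs(np.arange(len(A))-k)>48]=0;d=(d-d.max()*.3).clip(0)
    return np.degrees((A*red).sum()/red.sum()),np.degrees((A*d).sum()/d.sum()),red.max()
E
python3 - <<'E'
from h import *
s=robot.sense();I=np.load("pics/m_side.npy")
b=fitoff("side",I,s);print(b)
for o in(b[1:],(-.8,1.4),(0,0),(-.5,1)): print(o,angles("side",I,s,np.array(o)))
E
```

```text
(np.float32(11.331483), np.float64(-0.5), np.float64(1.25))
(np.float64(-0.5), np.float64(1.25)) (np.float64(26.87121486216902), np.float64(1.4108585042624018), np.float32(737.5117))
(-0.8, 1.4) (np.float64(26.13190808396776), np.float64(0.32308370994544966), np.float32(723.3631))
(0, 0) (np.float64(29.141980959227283), np.float64(2.833108498828514), np.float32(775.74365))
(-0.5, 1) (np.float64(27.0896361443981), np.float64(1.3058383971274643), np.float32(761.1416))
```

```bash
python3 - <<'E'
from h import *
from scipy.signal import find_peaks
s=robot.sense();I=np.load("pics/m_side.npy");off=np.array([-.5,1.2])
Ad=np.arange(-95,95,.25)
for lo,hi in((.027,.031),(.030,.034),(.033,.037)):
    n=-polar("side",I,s,off,np.radians(Ad),np.arange(lo,hi,.0005)).mean(2).mean(0)
    k,_=find_peaks(n,prominence=4);print(lo,Ad[k].tolist())
# fit off so ticks at 10deg multiples
def score(o,lo=.029,hi=.034):
    A=np.radians(np.r_[-90:-14:10,20:91:10]);return (polar("side",I,s,o,A,np.arange(lo,hi,.0005)).mean()-polar("side",I,s,o,A+np.radians(5),np.arange(lo,hi,.0005)).mean())
g=[(score(np.array([u,v])),u,v) for u in np.arange(-2.5,2,.1) for v in np.arange(-1,3,.1)];g.sort();print(g[:4])
for b in g[:3]: print(angles("side",I,s,np.array(b[1:])))
E
```

```text
0.027 [-84.25, -75.5, -65.25, -54.75, -45.75, -36.75, -27.0, -17.5, -9.75, 1.0, 24.75, 51.0, 79.75]
0.03 [-74.75, -64.75, -54.75, -44.75, -36.75, -27.0, -18.0, -9.5, 0.75, 25.0, 51.0]
0.033 [-37.25, -26.75, 0.75, 26.25]Traceback (most recent call last):
  File "<stdin>", line 11, in <module>
  File "<stdin>", line 10, in score
  File "h.py", line 31, in polar
    q=(proj(c,P)+off).astype(np.float32).reshape(*a.shape,2)
       ~~~~^^^^^
  File "h.py", line 6, in proj
    i=info or robot.camera_info(c);E=np.array(i["extrinsics"]);K=np.array(i["K"])
              ~~~~~~~~~~~~~~~~~^^^
ValueError: time passes only in moves, steps and waits
```

```bash
sed -i 's/i=info or robot.camera_info(c)/i=info or _ci(c)/' h.py; cat >> h.py <<'E'
import functools
_c=functools.lru_cache(None)(robot.camera_info)
_ci=lambda c: robot.camera_info(c) if c=="wrist" else _c(c)
E
python3 - <<'E'
from h import *
s=robot.sense();I=np.load("pics/m_side.npy")
A=np.radians(np.r_[-90:-9:10,40:91:10]);B=np.radians(np.r_[-85:-9:10,45:91:10]);Rr=np.arange(.028,.034,.0005)
sc=lambda o,x:polar("side",I,s,o,A,Rr,x).mean()-polar("side",I,s,o,B,Rr,x).mean()
for x in(.010,.012):
    g=[(sc(np.array([u,v]),x),u,v) for u in np.arange(-3,2,.2) for v in np.arange(-2,4,.2)];g.sort();print(x,g[0])
    for b in g[:3]: print(angles("side",I,s,np.array(b[1:])))
E
```

```text
0.01 (np.float32(-6.2442017), np.float64(-1.5999999999999988), np.float64(0.7999999999999994))
(np.float64(24.98264030785678), np.float64(-2.9862275976255317), np.float32(776.91925))
(np.float64(24.401903170313382), np.float64(-3.6820548106194564), np.float32(765.51373))
(np.float64(25.40104105316964), np.float64(-2.2202503160014446), np.float32(776.38574))
0.012 (np.float32(-6.1832047), np.float64(-1.1999999999999984), np.float64(-4.440892098500626e-16))
(np.float64(26.528090525215077), np.float64(-1.7640419425789655), np.float32(767.4946))
(np.float64(27.160102765655544), np.float64(-1.069741880868548), np.float32(753.49207))
(np.float64(26.717347924864605), np.float64(-1.8388719968140235), np.float32(751.69116))
```

{"op": "arm_command", "data": {"moves": [[1,[0.2,-0.4,-0.3],[0,0,0]],[1,[0.5,-1.1,-0.8],[0,0,0]],[1,[0.8,-1.8,-1.3],[0,0,0]],[1,[1.1,-2.5,-1.8],[0,0,0]],[1,[1.4,-3.2,-2.3],[0,0,0]],[1,[1.7,-3.9,-2.8],[0,0,0]],[1,[2.0,-4.6,-3.3],[0,0,0]],[1,[2.3,-5.3,-3.8],[0,0,0]]]}}

```text
t: 10.05
tool_pos: [0.4801, 0.3795, 0.4062]
orientation: [-1.698, 2.642, -0.0]
ft_force: [0.4, 1.0, -5.7]
gripper_width: 0.346
gripper_force: 60.8
```

{"op": "arm_command", "data": {"moves": [[1,[0.3,-0.7,-0.5],[0,0,0]],[1,[0.6,-1.4,-1.0],[0,0,0]],[1,[0.9,-2.1,-1.5],[0,0,0]],[1,[1.2,-2.8,-2.0],[0,0,0]],[1,[1.5,-3.4,-2.5],[0,0,0]],[1,[1.7,-3.88,-2.9],[0,0,0]],[1,[1.74,-3.88,-3.0],[0,0,0]],[1,[1.74,-3.88,-3.0],[0,0,0]]]}}

```text
t: 10.85
tool_pos: [0.5664, 0.1865, 0.2556]
orientation: [1.695, -2.643, -0.002]
ft_force: [-0.6, 0.1, -4.5]
gripper_width: 0.341
gripper_force: 60.4
```

```bash
python3 - <<'E'
from h import *
s=robot.sense();print({k:np.round(s[k],3).tolist() for k in("t","qpos","tool_pos","orientation","ft_force","ft_torque")})
H,o=holder(s);print(H.round(4).tolist(),o)
for c in("side","scene"):
    I=np.mean([robot.get_image(c).astype(float) for _ in range(2)],0);np.save(f"pics/l_{c}.npy",I)
    print(c,[(round(d["p"],2),d["rect"]) for d in robot.regions_of("lap",c)+robot.regions_of("specimen_face",c)])
    q=proj(c,o)[0];u,v=q.astype(int);w=50;v-=25
    A=cv2.resize(I[v-w:v+w,u-w:u+w].clip(0,255).astype(np.uint8),(400,400),interpolation=cv2.INTER_CUBIC)
    t=np.linspace(0,6.28,40);D=np.c_[.5666+.045*np.cos(t),.1865+.045*np.sin(t),0*t+.076]
    b=lambda x,y,z:o+np.array([(i*x,j*y,z) for i,j in((-1,-1),(1,-1),(1,1),(-1,1))])@H.T
    for P in(D,b(.01,.02,0),b(.013,.023,.012)):
        p=((proj(c,P)-[u-w,v-w]+.5)*4).round().astype(np.int32);cv2.polylines(A,[p],True,(255,0,255),1)
    globals()["im_"+c]=A
cv2.imwrite("pics/lap1.png",np.hstack([im_side,im_scene])[:,:,::-1])
E
```

```text
{'t': 10.85, 'qpos': [0.245, 0.233, 1.678, 0.001, 1.233, -2.467], 'tool_pos': [0.566, 0.187, 0.256], 'orientation': [1.695, -2.643, -0.002], 'ft_force': [-0.578, 0.126, -4.512], 'ft_torque': [0.04, 0.023, 0.029]}
[[0.4171, -0.9089, 0.0024], [0.9089, 0.4171, -0.0002], [-0.0008, 0.0023, 1.0]] [0.56603797 0.18655681 0.11800927]
side [(0.71, [302.2, 298.1, 338.5, 324.7]), (0.91, [352.9, 168.0, 362.1, 214.7]), (0.62, [296.8, 235.8, 340.2, 303.6])]
scene [(0.87, [330.1, 283.9, 361.7, 303.3]), (0.64, [243.5, 266.5, 296.2, 309.2]), (0.91, [328.3, 245.2, 371.3, 288.6]), (0.79, [266.1, 148.4, 284.5, 181.1]), (0.35, [246.7, 264.5, 293.7, 308.4])]
```

View pics/lap1.png

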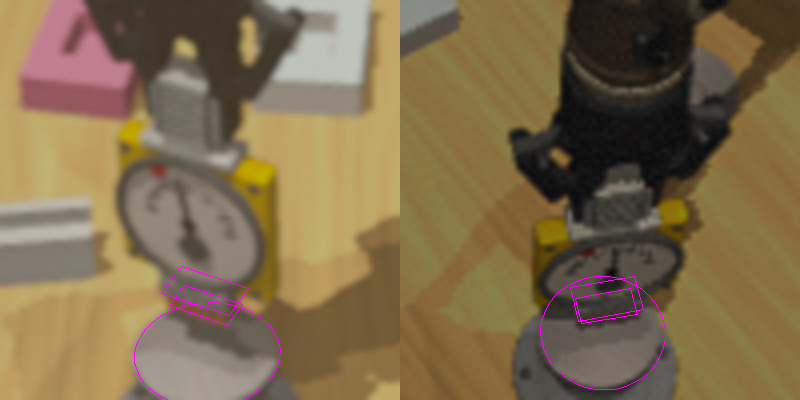

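The lap outline fits both views, with the specimen over its middle (side ~(205,300), scene ~(605,303) in the crop). I'll lower gently now.

{"op": "arm_command", "data": {"moves": [[1,[0.01,0,-0.2],[0,0,0]],[1,[0.01,0,-0.4],[0,0,0]],[1,[0.01,0,-0.52],[0,0,0]],[1,[0.01,0,-0.6],[0,0,0]],[1,[0.01,0,-0.64],[0,0,0]],[1,[0.01,0,-0.68],[0,0,0]],[1,[0.01,0,-0.7],[0,0,0]],[1,[0.01,0,-0.7],[0,0,0]]]}}

```text
t: 12.05
tool_pos: [0.5675, 0.1872, 0.2219]
orientation: [-1.698, 2.643, -0.0]
ft_force: [-0.3, -0.4, -4.5]
gripper_width: 0.347
gripper_force: 60.3
```

```bash
python3 - <<'E'
from h import *
F=[];Tq=[]
for _ in range(4):
    robot.get_image("side");s=robot.sense();F.append(s["ft_force"]);Tq.append(s["ft_torque"])
print(np.mean(F,0),np.std(F,0),np.mean(Tq,0),s["tool_pos"],s["t"])
E
```

```text
[-0.14209529 -0.12150404 -4.95161506] [0.32511269 0.26886607 0.34814078] [-0.02142969  0.01534814 -0.0003693 ] [0.56753882 0.18719372 0.22212538] 12.25
```

{"op": "arm_command", "data": {"moves": [[1,[0,0,-0.01],[0,0,0]],[1,[0,0,-0.02],[0,0,0]],[1,[0,0,-0.03],[0,0,0]],[1,[0,0,-0.04],[0,0,0]],[1,[0,0,-0.05],[0,0,0]],[1,[0,0,-0.06],[0,0,0]],[1,[0,0,-0.06],[0,0,0]],[1,[0,0,-0.06],[0,0,0]]]}}

```text
t: 13.05
tool_pos: [0.5674, 0.1872, 0.219]
orientation: [-1.698, 2.643, -0.0]
ft_force: [-1.2, 0.0, -3.1]
gripper_width: 0.341
gripper_force: 60.6
```

```bash
cat > f.py <<'E'
from h import *
F=[];Tq=[];Z=[]
for _ in range(6):
    robot.get_image("side");s=robot.sense();F.append(s["ft_force"]);Tq.append(s["ft_torque"]);Z.append(s["tool_pos"])
print(np.mean(F,0).round(2),np.std(F,0).round(2),np.mean(Tq,0).round(3),np.mean(Z,0).round(4),s["orientation"].round(3),s["t"],s["gripper_width"])
E
python3 f.py
```

```text
[-0.49  0.19 -2.37] [0.37 0.59 0.22] [-0.029  0.177 -0.01 ] [0.5674 0.1872 0.219 ] [-1.698  2.643 -0.   ] 13.35 0.3450921061254699
```

Contact is confirmed: about +2.5 N, so the lap has given about 1.4 mm with the holder upright. Next I'll work out the rocking path.

```bash
cat > path.py <<'E'
from h import *
H0=np.array([[.4171,-.9089,0],[.9089,.4171,0],[0,0,1.]]);h=.1374;Rd=.15
def tcp(th,d):
    f=min(th,.02/Rd);s=Rd*f
    y=Rd*np.sin(f)-s*np.cos(th)+h*np.sin(th);z=.083-Rd*(1-np.cos(f))-d+s*np.sin(th)+h*np.cos(th)
    return np.array([.5670,.1868,0])+H0[:,1]*y+[0,0,z]
E
python3 - <<'E'
from path import *
s=robot.sense();T0=tcp(0,.0014);print(T0,s["tool_pos"])
q=s["qpos"];M0=R.from_rotvec(s["orientation"])
for deg in(2,4,6,8,11,14,17,20,23,26):
    th=np.radians(deg);d=.0014+.0006*deg/26
    D=(tcp(th,d)-T0)/.05;print(deg,D.round(3),(H0[:,0]*-deg/6).round(2))
# wrist check
b=q[1]+q[2]
for deg in(0,26):
    M=R.from_rotvec(-H0[:,0]*np.radians(deg))*M0;t=tcp(np.radians(deg),.002);w=t-M.as_matrix()[:,2]*.27
    q1=np.arctan2(w[1],w[0]);
    for bb in(b,b-.15,b+.15): print(deg,q1.round(2),(R.from_euler("ZY",[q1,bb]).inv()*M).as_euler("ZYZ").round(2))
E
```

```text
[0.567  0.1868 0.219 ] [0.56741821 0.18718383 0.21892274]
2 [-0.087  0.04  -0.001] [-0.14 -0.3  -0.  ]
4 [-0.175  0.08  -0.001] [-0.28 -0.61 -0.  ]
6 [-0.262  0.12  -0.001] [-0.42 -0.91 -0.  ]
8 [-0.35   0.161 -0.001] [-0.56 -1.21 -0.  ]
11 [-0.482  0.221 -0.006] [-0.76 -1.67 -0.  ]
14 [-0.614  0.282 -0.018] [-0.97 -2.12 -0.  ]
17 [-0.745  0.342 -0.038] [-1.18 -2.58 -0.  ]
20 [-0.875  0.402 -0.065] [-1.39 -3.03 -0.  ]
23 [-1.004  0.461 -0.099] [-1.6  -3.48 -0.  ]
26 [-1.131  0.519 -0.141] [-1.81 -3.94 -0.  ]
0 0.32 [-0.    1.16 -0.82]
0 0.32 [-0.    1.31 -0.82]
0 0.32 [-0.    1.01 -0.82]
26 0.58 [-0.47  0.96 -0.33]
26 0.58 [-0.43  1.1  -0.41]
26 0.58 [-0.53  0.83 -0.24]
```

{"op": "arm_command", "data": {"moves": [[1,[-0.087,0.04,0],[-0.14,-0.3,0]],[1,[-0.175,0.08,0],[-0.28,-0.61,0]],[1,[-0.262,0.12,0],[-0.42,-0.91,0]],[1,[-0.35,0.161,0],[-0.56,-1.21,0]],[1,[-0.482,0.221,-0.006],[-0.76,-1.67,0]],[1,[-0.614,0.282,-0.018],[-0.97,-2.12,0]],[1,[-0.614,0.282,-0.018],[-0.97,-2.12,0]],[1,[-0.614,0.282,-0.018],[-0.97,-2.12,0]]]}}

```text
t: 14.15
tool_pos: [0.5354, 0.2017, 0.2176]
orientation: [-1.62, 2.521, -0.305]
ft_force: [-2.7, 0.6, -2.3]
gripper_width: 0.342
gripper_force: 61.0
```

```bash
python3 f.py
```

```text
[-2.42  0.85 -2.12] [0.62 0.4  0.53] [ 0.308  0.883 -0.007] [0.5366 0.2012 0.2177] [-1.618  2.52  -0.309] 14.45 0.3492633552467059
```

{"op": "arm_command", "data": {"moves": [[1,[-0.087,0.04,-0.013],[-0.14,-0.3,0]],[1,[-0.175,0.08,-0.029],[-0.28,-0.61,0]],[1,[-0.261,0.12,-0.047],[-0.42,-0.91,0]],[1,[-0.347,0.16,-0.069],[-0.56,-1.21,0]],[1,[-0.433,0.199,-0.095],[-0.7,-1.52,0]],[1,[-0.517,0.237,-0.123],[-0.84,-1.82,0]],[1,[-0.517,0.237,-0.123],[-0.84,-1.82,0]],[1,[-0.517,0.237,-0.123],[-0.84,-1.82,0]]]}}

```text
t: 15.25
tool_pos: [0.5112, 0.2133, 0.212]
orientation: [-1.538, 2.393, -0.553]
ft_force: [-0.8, 1.9, -2.9]
gripper_width: 0.347
gripper_force: 61.2
```

{"op": "arm_command", "data": {"moves": [[1,[0,0,0],[0,0,0]],[1,[0,0,0],[0,0,0]],[1,[0,0,0],[0,0,0]],[1,[0,0,0],[0,0,0]],[1,[0,0,0],[0,0,0]],[1,[0,0,0],[0,0,0]],[1,[0,0,0],[0,0,0]],[1,[0,0,0],[0,0,0]]]}}

```text
t: 16.05
tool_pos: [0.511, 0.2132, 0.2119]
orientation: [-1.538, 2.393, -0.554]
ft_force: [-0.4, 0.4, -2.0]
gripper_width: 0.342
gripper_force: 61.0
```

```bash
python3 f.py; cat > d.py <<'E'
import sys
from h import *
s=robot.sense();H,o=holder(s,.1374);print("roll/pitch",np.degrees(np.arcsin(H[2,1])).round(2),np.degrees(np.arcsin(H[2,0])).round(2),o,s["qpos"].round(2))
ims=[]
for c in("side","scene"):
    I=np.mean([robot.get_image(c).astype(float) for _ in range(6)],0);np.save(f"pics/{sys.argv[1]}_{c}.npy",I)
    b=fitoff(c,I,s);print(c,b,angles(c,I,s,np.array(b[1:])))
    u,v=proj(c,o+.05*H[:,2])[0].astype(int);w=40
    ims.append(cv2.resize(I[v-w:v+w,u-w:u+w].clip(0,255).astype(np.uint8),(400,400),interpolation=cv2.INTER_CUBIC))
cv2.imwrite(f"pics/{sys.argv[1]}.png",np.hstack(ims)[:,:,::-1]);print(robot.sense()["t"])
E
python3 d.py r1
```

```text
[-0.08  0.79 -2.34] [0.25 0.48 0.56] [0.399 0.376 0.098] [0.511  0.2132 0.2119] [-1.538  2.393 -0.554] 16.35 0.3394540665164855
roll/pitch -26.04 -0.04 [0.56581667 0.1880758  0.08842096] [ 0.52  0.07  2.03 -0.51  0.83 -1.89]
side (np.float32(11.912317), np.float64(0.0), np.float64(0.75)) (np.float64(28.703066991531855), np.float64(26.797072514107043), np.float32(576.1903))
scene (np.float32(4.732774), np.float64(-0.75), np.float64(0.0)) (np.float64(24.406489307417548), np.float64(25.25845570291246), np.float32(442.77728))
16.95
```

View pics/r1.png

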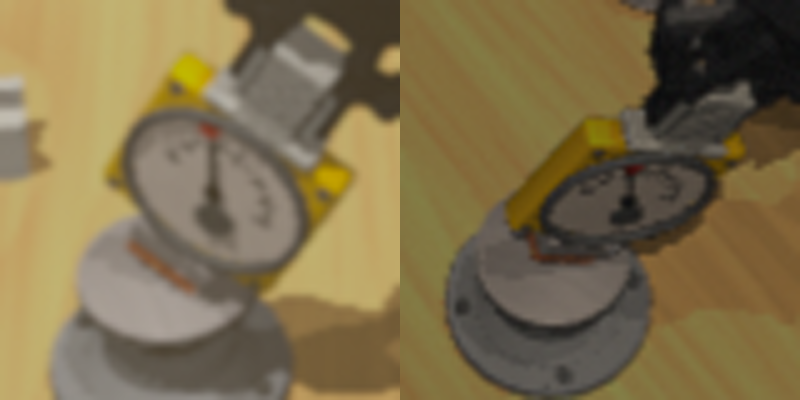

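```bash
cat > line.py <<'E'
import sys
from h import *
def run(tag):
    s=robot.sense();H,o=holder(s,.1374)
    for c in("side","scene"):
        I=np.load(f"pics/{tag}_{c}.npy")
        off=np.array(fitoff(c,I,s)[1:])
        for th0 in(26,):
            t=np.radians(th0);Y=np.arange(-.008,.0081,.00025)
            # coords along nominal vertical direction: e along needle, f lateral(+ toward larger angle)
            e=np.array([0,-np.sin(t),np.cos(t)]);f=np.array([0,-np.cos(t),-np.sin(t)])
            def samp(r):
                P=o+(np.array([.012,0,.076])+r*e+Y[:,None]*f)@H.T
                q=(proj(c,P)+off).astype(np.float32)[None];return cv2.remap(I.astype(np.float32),q[...,0],q[...,1],cv2.INTER_CUBIC)[0]
            rs=np.arange(.010,.0305,.001);ls=[]
            for r in rs:
                g=samp(r).mean(1);base=np.interp(Y,[Y[0],Y[-1]],[g[:8].mean(),g[-8:].mean()]);d=(base-g).clip(0);d[np.abs(Y-Y[d.argmax()])>.003]=0;ls.append((d*Y).sum()/d.sum())
            p=np.polyfit(rs,ls,1,)
            rr=np.arange(.037,.0435,.0005);red=[]
            M=0;W=0
            for r in rr:
                k=samp(r);w=(k[:,0]-k[:,1:].max(1));w=(w-np.median(w)).clip(0);w[w<12]=0;M+=(w*(Y-np.polyval(p,r))).sum();W+=w.sum();
            print(tag,c,"needle tilt deg vs 26:",np.degrees(p[0]).round(2),"lat0 mm",(p[1]*1e3).round(2),"resid",np.std(ls-np.polyval(p,rs))*1e3,"mark ahead of needle deg",np.degrees(M/W/.040).round(2),W)
run(sys.argv[1])
E
python3 line.py r1
```

```text
r1 side needle tilt deg vs 26: -0.78 lat0 mm 0.88 resid 0.13477763813343832 mark ahead of needle deg 2.3 3709.1108
r1 scene needle tilt deg vs 26: 4.62 lat0 mm -1.87 resid 0.16146528754794895 mark ahead of needle deg -3.55 2758.7961
```

```bash
cat > lat.py <<'E'
import sys
from h import *
s=robot.sense();H,o=holder(s,.1374);piv=o+H@[.012,0,.076]
n=H[:,0]*[1,1,0];n/=np.linalg.norm(n);f=-np.array([-n[1],n[0],0]);e=np.array([0,0,1.])
Y=np.arange(-.009,.0091,.00025);out=[]
for c in("side","scene"):
    I=np.load(f"pics/{sys.argv[1]}_{c}.npy");off=np.array(fitoff(c,I,s)[1:])
    v=np.array(_ci(c)["extrinsics"])[:3,3]-piv;tn=(v@f)/(v@n)
    def samp(r):
        q=(proj(c,piv+r*e+Y[:,None]*f)+off).astype(np.float32)[None];return cv2.remap(I.astype(np.float32),q[...,0],q[...,1],cv2.INTER_CUBIC)[0]
    N=[];
    for r in np.arange(.008,.0325,.002):
        g=samp(r).mean(1);b=np.interp(Y,[Y[0],Y[-1]],[g[:8].mean(),g[-8:].mean()]);d=(b-g).clip(0);d[np.abs(Y-Y[d.argmax()])>.0025]=0;N.append((d*Y).sum()/d.sum()*1e3)
    M=[];W=[]
    for r in np.arange(.034,.047,.001):
        k=samp(r);w=k[:,0]-k[:,1:].max(1);w=w-np.median(w);w[w<10]=0;W.append(w.sum());M.append((w*Y).sum()/max(w.sum(),1)*1e3)
    print(c,"tan",tn.round(2),"N",np.round(N,2),"M",np.round(M,2),np.round(W))
    out.append((tn,np.average(M,weights=W)-np.mean(N),np.average(np.arange(.034,.047,.001),weights=W)))
(t1,a,r1),(t2,b,r2)=out;k=(a-b)/(t1-t2);print(out,"k",k,"mark ahead deg",np.degrees((a-k*t1)/1e3/((r1+r2)/2)))
E
python3 lat.py r1
```

```text
Traceback (most recent call last):
  File "lat.py", line 8, in <module>
    v=np.array(_ci(c)["extrinsics"])[:3,3]-piv;tn=(v@f)/(v@n)
               ^^^
NameError: name '_ci' is not defined
```

```bash
sed -i 's/_ci(c)\["ext/robot.camera_info(c)["ext/' lat.py; python3 lat.py r1
```

```text
side tan -0.53 N [ 0.74  0.74  0.72  0.73  0.72  0.51  0.52  0.73  0.77  0.73  0.48  0.01
 -0.29] M [0.   1.88 2.22 2.06 2.05 1.98 1.92 1.91 1.87 1.82 2.   0.   0.  ] [  0. 111. 282. 400. 477. 520. 526. 530. 442. 312. 177.   0.   0.]
scene tan 0.39 N [-0.48 -0.86 -0.9  -0.92 -0.72 -0.65 -0.43 -0.21 -0.13  0.12  0.53  0.58
  0.99] M [-0.6  -0.62 -0.92 -1.18 -1.34 -1.29 -1.1  -0.83 -0.44 -0.03  0.    0.
  0.  ] [344. 383. 438. 484. 523. 509. 470. 398. 297. 147.   0.   0.   0.]
[(np.float64(-0.5308947494219871), np.float64(1.422473753059957), np.float64(0.03965624766788362)), (np.float64(0.3856891083059706), np.float64(-0.7036726093398826), np.float64(0.038169840912554695))] k -2.3196419448954337 mark ahead deg 0.28121181241316145
```

```bash
cat > up.py <<'E'
from h import *
for tag,tp,ori in(("m",[.3648,.6462,.5967],[1.699,-2.643,0]),("l",[.566,.1866,.2556],[1.695,-2.643,-.002])):
  s=dict(tool_pos=np.array(tp),orientation=np.array(ori));H,o=holder(s,.1374);piv=o+H@[.012,0,.076]
  n=H[:,0];f=-H[:,1];e=np.array([0,0,1.])
  for c in("side","scene"):
    if (tag,c)==("m","scene"): continue
    I=np.load(f"pics/{tag}_{c}.npy").astype(np.float32);off=np.array(fitoff(c,I,s)[1:])
    v=np.array(robot.camera_info(c)["extrinsics"])[:3,3]-piv;tl=(v@f)/(v@n);te=v[2]/(v@n)
    def samp(L,Z):
        q=(proj(c,piv+Z.reshape(-1,1)*e+L.reshape(-1,1)*f)+off).astype(np.float32).reshape(*L.shape,2);return cv2.remap(I,q[...,0],q[...,1],cv2.INTER_CUBIC)
    Y=np.arange(-.009,.0091,.00025);N=[]
    for r in np.arange(.008,.027,.002):
        g=samp(Y,0*Y+r).reshape(-1,3).mean(1);b=np.interp(Y,[Y[0],Y[-1]],[g[:8].mean(),g[-8:].mean()]);d=(b-g).clip(0);d[np.abs(Y-Y[d.argmax()])>.0025]=0;N.append((d*Y).sum()/d.sum())
    L,Z=np.meshgrid(np.arange(.004,.030,.0005),np.arange(.024,.046,.0005));k=samp(L,Z);w=k[...,0]-k[...,1:].max(2);w=w-np.median(w);w[w<12]=0
    # hub+bob height: dark blob
    l0=np.mean(N);lm=(w*L).sum()/w.sum()-l0;zm=(w*Z).sum()/w.sum()
    res=[]
    for kk in(0,-.0023,.0023):
        a,b=lm-kk*tl,zm-kk*te;res.append((np.degrees(np.arctan2(a,b)).round(2),np.hypot(a,b).round(4)))
    print(tag,c,"off",off,"tl,te",tl.round(2),te.round(2),"N mm",np.round(np.array(N)*1e3,2),"mark",lm.round(4),zm.round(4),"k=0,-2.3,+2.3:",res)
E
python3 up.py
```

```text
m side off [-0.5   1.25] tl,te -0.25 1.06 N mm [0.56 0.45 0.47 0.49 0.49 0.5  0.66 0.62 0.49 0.52] mark 0.0183 0.0369 k=0,-2.3,+2.3: [(np.float64(26.36), np.float64(0.0412)), (np.float64(24.22), np.float64(0.0432)), (np.float64(28.71), np.float64(0.0393))]
l side off [-0.25  0.75] tl,te -0.57 1.05 N mm [2.25 2.46 2.51 2.76 3.27 3.97 4.22 4.44 4.28 4.28] mark 0.0161 0.0364 k=0,-2.3,+2.3: [(np.float64(23.92), np.float64(0.0398)), (np.float64(20.91), np.float64(0.0415)), (np.float64(27.19), np.float64(0.0382))]
l scene off [-1.   -0.25] tl,te 0.32 2.04 N mm [-2.04 -2.03 -1.83 -1.82 -2.03 -2.28 -2.14 -2.09 -1.85 -1.61] mark 0.019 0.0311 k=0,-2.3,+2.3: [(np.float64(31.44), np.float64(0.0365)), (np.float64(28.88), np.float64(0.0409)), (np.float64(34.7), np.float64(0.0322))]
```

Side and scene views and the upright image all put the mark slightly ahead of the needle, at about 26.8°. I'll roll 0.8° more and let it settle.

{"op": "arm_command", "data": {"moves": [[1,[-0.017,0.008,-0.006],[-0.028,-0.06,0]],[1,[-0.034,0.0155,-0.0115],[-0.056,-0.121,0]],[1,[-0.034,0.0155,-0.0115],[-0.056,-0.121,0]],[1,[-0.034,0.0155,-0.0115],[-0.056,-0.121,0]],[1,[-0.034,0.0155,-0.0115],[-0.056,-0.121,0]],[1,[-0.034,0.0155,-0.0115],[-0.056,-0.121,0]],[1,[-0.034,0.0155,-0.0115],[-0.056,-0.121,0]],[1,[-0.034,0.0155,-0.0115],[-0.056,-0.121,0]]]}}

```text
t: 17.75
tool_pos: [0.5091, 0.2139, 0.2112]
orientation: [-1.532, 2.384, -0.569]
ft_force: [-0.1, 1.8, -1.8]
gripper_width: 0.348
gripper_force: 61.3
```

{"op": "arm_command", "data": {"moves": [[1,[0,0,0],[0,0,0]],[1,[0,0,0],[0,0,0]],[1,[0,0,0],[0,0,0]],[1,[0,0,0],[0,0,0]],[1,[0,0,0],[0,0,0]],[1,[0,0,0],[0,0,0]],[1,[0,0,0],[0,0,0]],[1,[0,0,0],[0,0,0]]]}}

```text
t: 18.55
tool_pos: [0.5091, 0.2139, 0.2112]
orientation: [-1.533, 2.384, -0.569]
ft_force: [0.8, 1.7, -2.2]
gripper_width: 0.344
gripper_force: 61.2
```

```bash
python3 f.py; sed -i 's/w=40/w=25/' d.py; python3 d.py r2; python3 lat.py r2; python3 - <<'E'
from h import *
for c in("side","scene"):
    for t in("lap","needle","mark"):
        print(c,t,[(round(d["p"],2),np.round(d["rect"],1).tolist(),int(d["region"].sum()),np.argwhere(d["region"]).mean(0)[::-1].round(2)) for d in robot.regions_of(t,c)])
E
```

```text
[ 0.56  1.35 -2.03] [0.58 0.7  0.28] [0.446 0.148 0.156] [0.5091 0.2139 0.2112] [-1.533  2.384 -0.569] 18.85 0.3424346560058365
roll/pitch -26.82 -0.06 [0.56544087 0.18802063 0.08854504] [ 0.53  0.07  2.04 -0.53  0.83 -1.86]
side (np.float32(12.0171585), np.float64(0.0), np.float64(0.75)) (np.float64(28.25026891375533), np.float64(28.593207479746972), np.float32(572.1631))
scene (np.float32(4.9763784), np.float64(-0.75), np.float64(0.0)) (np.float64(25.20193723591818), np.float64(24.936808249249818), np.float32(419.2845))
19.45
side tan -0.53 N [ 0.03  0.03  0.02  0.03  0.02  0.21  0.22  0.27  0.48  0.44 -0.01 -0.29
 -0.77] M [ 1.25  0.74  0.58  0.59  0.47  0.33  0.17  0.07  0.   -0.01  0.1   0.
  0.  ] [ 10. 223. 302. 414. 500. 588. 562. 550. 451. 327. 147.   0.   0.]
scene tan 0.39 N [-0.7  -0.71 -0.76 -0.77 -0.76 -0.58 -0.54 -0.49 -0.23  0.21  0.46  0.51
  0.51] M [ 0.   -1.88 -1.88 -1.66 -1.51 -1.18 -0.88 -0.5  -0.03  0.38  0.75  0.
  0.  ] [  0.  63. 212. 321. 415. 465. 462. 406. 328. 230.  20.   0.   0.]
[(np.float64(-0.5296469654496896), np.float64(0.23619807766551973), np.float64(0.03946240952957311)), (np.float64(0.3876659745452285), np.float64(-0.6409263777567702), np.float64(0.039456088880595805))] k -0.9561889047669482 mark ahead deg -0.3924014804370373
side lap [(0.58, [299.2, 295.4, 337.3, 327.8], 543, array([318.05, 315.11])), (0.37, [385.3, 274.6, 420.3, 297.4], 571, array([400.21, 285.82]))]
side needle [(0.64, [399.8, 383.1, 420.1, 461.3], 427, array([408.67, 402.86])), (0.5, [325.3, 294.3, 334.6, 304.0], 38, array([331.24, 298.55]))]
side mark []
scene lap [(0.56, [333.5, 283.3, 360.9, 303.2], 398, array([342.33, 293.97]))]
scene needle [(0.55, [334.5, 255.5, 385.3, 288.0], 993, array([359.95, 274.15])), (0.17, [341.2, 361.5, 358.7, 379.6], 257, array([349.49, 371.43]))]
scene mark []
```

View pics/r2.png

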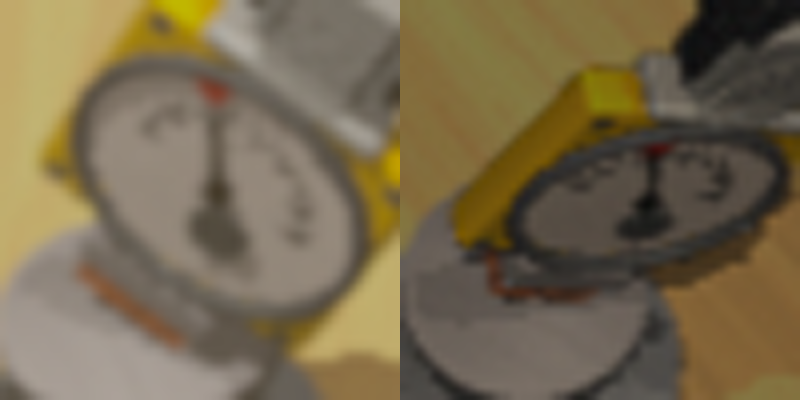

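Both views show the needle lying on the red mark: side crop (215,105) against (214,92), scene crop (655,155) against (656,149). The dial is plumb to 0.1°, and the contact force is about 3 N, so the lap has given about 2 mm. Handing in.

```bash
python3 -c "
from cell import robot
print(robot.job_done(),robot.sense()['t'])"
```

```text
the job is handed in; nothing more can be done
the job is handed in; nothing more can be done
```

The job is handed in, result not reported: after an upright touch on the lap, the holder is still gripped at 26.8° of roll with the needle on the red mark to within about 1°, the dial plumb to 0.1° and the lap pressed about 2 mm.

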